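Nest the tapered adapter sleeves on the sprung stand

TASK

Nest the two loose white tapered sleeves in the metal cup of the sprung stand: the larger sleeve in the cup, and the smaller sleeve in the mouth of the larger one, both upright, cone downward, each resting under its own weight. Set them down lightly and do not press them in, or they wedge: the cup must not be pushed well down on its springs. Leave the beaker, jar, vial and spanner where they are.

Things in the scene. Friction and masses are not known exactly. Their poses are not given: they have to be found in the camera images.
- middle_centre (a point): The larger white sleeve, open at both ends, standing cone downward; this point is on its axis half-way up (40 mm above its foot), z along the axis. 80 mm high: a cone from 36 mm diameter at the foot to 58 mm at 34 mm up, then a straight neck of 58 mm to the top, to grip by. Its mouth on top is a funnel, 40 mm diameter at the rim, 21 mm at 30 mm down. About 90 g.
- small_centre (a point): The smaller white sleeve, open at both ends, standing cone downward; this point is on its axis half-way up (35 mm above its foot), z along the axis. 70 mm high: a cone from 22 mm diameter at the foot to 42 mm at 31 mm up, then a straight neck of 42 mm to the top, to grip by. About 50 g. At rest in the larger sleeve, this point is about 46 mm above the larger one's centre point.
- cup_rim (a point): Centre of the rim of the aluminium tapered cup, 72 mm above the worktop; z up. Mouth 56 mm diameter, narrowing to 35 mm at 36 mm down, open below. The cup rides on three sprung pins on a fixed round dark foot of 112 mm diameter; the pins end below the rim. At rest in the cup, the larger sleeve's centre point is about 8 mm above this point.
- cup (a joint): How far the cup is pushed down on its springs, m: 0 at rest, 0.010 at the stop. The springs hold it up until about 6 N, then it sinks about 1 mm for each further newton; 5 mm down (about 11 N) counts as pressed in.
- beaker: Clear 100 ml beaker, 54 mm diameter, 70 mm high, bystander; origin under its centre.
- standard_jar: White jar with a red lid, 45 mm diameter, 78 mm high, bystander; origin under its centre.
- headspace_vial: Clear vial with a grey cap, 22 mm diameter, 62 mm high, bystander; origin under its centre.
- spanner: Flat steel spanner, 150 mm long along its y, 20 mm wide, 6 mm thick, bystander; origin under its centre.
Things that resemble listed ones, but are neither listed nor needed, are in the scene too. What is shaped like the part that bears small_centre but blue is not meant.

How it is judged:
By the outcome, as a careful person would: the job done as asked, in the order asked, and still so for the second after the job is handed in, with the robot touching nothing.
It also fails if it takes over 64 s, if anything falls off the work surface, if the arm or the gripper's body presses on something with over 40 N, if the wrist force passes 120 N, or if a joint passes its speed limit or range.

ROBOT

A 6-joint arm with a two-finger parallel gripper is mounted at the origin on a cart in front of the work surface, level with it; the furniture and walls round the work are solid. World frame = base frame: x ahead of the robot, y to its left, z up, the work surface at z = 0. Lengths are in m, angles in rad, forces in N, time in s.
With the tool pointing down it reaches from about 0.35 to 0.775 m from the base axis. Payload 5.5 kg.
Tool frame: the origin (TCP) lies midway between the tips of the shut fingers; the grasp point (between the pads) lies 19 mm behind it (r.grasp_offset is the distance from the TCP to the grasp point, in m); x points along the fingers, z is the direction in which the jaws open and shut, and the axes are right-handed (so a half turn about x gives the same grasp; the last joint's range is limited). The gripper opens to 85 mm and grips with 20 to 120 N. Pads are 22 mm wide; open, the fingers measure 114 mm over their backs; the gripper's body (76 mm by 85 mm) begins 54 mm behind the grasp point. The pads swing forward as they close: fully open they stand 13 mm farther back than shut.
Start: joints at [-1.26, 0.313, 0.046, 1.304, 0, 1.431], TCP at [0.251, -0.518, 0.231] pointing down, gripper open.
Joint ranges: [-2.76, 2.76], [-0.86, 1.69], [-1.03, 1.26], [-2.2, 2.34], [-1.47, 1.5], [-3.14, 3.14]. Speed limits (rad/s): [2.57, 2.57, 3.14, 3.14, 3.14, 3.14].

INTERFACE

Orientations are given as a unit quaternion [w, x, y, z].
In Python, from cell import r, optics gives the robot as it stands.
- The arm moves only by the tool play_rows, never from a script. Its argument "deltas" is a list of rows, each a list of 4 numbers: the shift along the tool's x, y, z in m, then the turn about the tool's x in degrees. A call has 1 to 12 rows; each row shifts and turns the commanded pose from where the row before left it, along the tool's axes as they then stand; what a row does not reach is not made up. A row lasts 1/12 s, in which the tool goes at most 41.7 mm and 7.16 degrees, less where a joint would pass 70% of its speed; a pose out of reach is approached as far as the arm can. A call with a gripper value outside its range is refused whole. "gripper" is the opening in per cent of the stroke, from 0 (shut) to 100 (fully open), set as the call begins (left out, the last holds). The fingers move at their own pace and stop on an object; "grip_force" is the grip in N (left out, the last holds). Time passes only in rows, so rows that do not move let the fingers close. It gives the time, the measured TCP pose, the force and the opening at its end, in the units of the state.
- r.get_state(): the state, without advancing time (a new reading comes with each control period).
- optics.read_camera(name): name is "scene" or "top" or "wrist"; returns a dict with "img" (420x560x3 uint8, blue, green, red), "intrinsics" (3x3 intrinsics, pixels), "dist" ([k1, k2, p1, p2, k3] as OpenCV has them; the pictures are not rectified), "cam_to_world" (4x4, takes a point from camera to world coordinates). Camera axes: x right, y up, looking along -z (the intrinsics and any distortion apply to the point x, -y, -z); pixel columns grow to the right and rows downward; lengths in m; the calibration is good to about 2 mm. A picture is of the moment at which its call begins. There is no depth.
- r.close_job(): hands the job in, once; it reports no verdict.
The state is a dict: "t": time; "joint_positions": joint angles; "qd": joint speeds; "tau": joint torques, N m; "position": TCP position; "orientation": TCP orientation; "contact_force": force on the tool from outside, world axes, zero at the start; "ft_torque": the same for the moment, N m; "opening": finger opening in m.
Only numpy, scipy, OpenCV 4.12 (cv2) and the standard library are available. Lean on these libraries where they do the work, as an engineer would, in place of code of your own. Each camera call takes 0.05 s, during which the arm holds its last target.

## Working session

There is one attempt and no reset: what is moved stays moved. The work goes in short steps, Python scripts to look and compute and a tool call to move; the robot and the scene stay as the last step left them, time stands still between calls to the robot, and variables do not carry over. Pictures are saved under pics/ and viewed, and the job is handed in when it is done.

Besides the shell and the picture viewer there is one more tool, called after ">>>" as a command line: name --pt "numbers of a row" for each row, then --argument value for the rest. play_rows: Moves the arm, as the interface text tells. Its arguments: {"type":"object","properties":{"deltas":{"type":"array"},"gripper":{"type":"number"},"grip_force":{"type":"number"}},"required":["deltas"]}

```bash
ls; mkdir -p pics; python3 - <<'E'
from cell import r, optics
import cv2, numpy as np, pickle
d={}
for n in ["scene","top"]:
    c=optics.read_camera(n); cv2.imwrite(f"pics/{n}0.png",c["img"]); d[n]=c
    print(n,c["intrinsics"].tolist(),c["dist"],np.round(c["cam_to_world"],4).tolist())
pickle.dump(d,open("cams0.pkl","wb"))
s=r.get_state(); print(s, r.grasp_offset)
E
```

```text
pics
scene [[526.4228819611793, 0.0, 280.4306394185282], [0.0, 526.4228819611793, 200.2244627143966], [0.0, 0.0, 1.0]] [-0.01529719  0.          0.          0.          0.        ] [[0.7826, 0.2837, -0.5542, -0.1342], [-0.6226, 0.3559, -0.697, -1.1195], [-0.0005, 0.8904, 0.4551, 0.6148], [0.0, 0.0, 0.0, 1.0]]
top [[429.4793162958305, 0.0, 282.7051987979613], [0.0, 429.4793162958305, 209.9486162821036], [0.0, 0.0, 1.0]] [0.01391163 0.         0.         0.         0.        ] [[-0.048, 0.9786, -0.1999, 0.3474], [-0.9988, -0.0474, 0.0075, -0.2724], [-0.0021, 0.2, 0.9798, 0.8893], [0.0, 0.0, 0.0, 1.0]]
{'t': 0.1, 'joint_positions': array([-1.25963338e+00,  3.13955196e-01,  4.51126110e-02,  1.30363184e+00,
        2.61271620e-05,  1.43120992e+00]), 'qd': array([ 1.27476597e-03, -8.73383444e-05,  2.14333852e-03,  1.40229396e-03,
       -1.24379372e-03,  6.35702522e-04]), 'tau': array([ 2.39486166e-03, -4.81726205e+01,  2.99243796e+01,  1.27654412e-02,
       -2.04221155e-04, -5.14169528e-06]), 'position': array([ 0.25035696, -0.51712647,  0.23048924]), 'orientation': array([ 0.59864282,  0.37600841,  0.59953878, -0.3752302 ]), 'contact_force': array([ 1.55892089,  0.07594581, -0.01696872]), 'ft_torque': array([ 0.04466254, -0.02724436,  0.02597829]), 'opening': 0.08545918913813125} 0.0187
```

View pics/scene0.png

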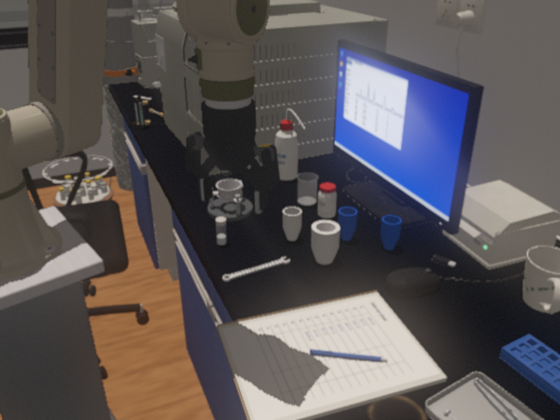

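View pics/top0.png

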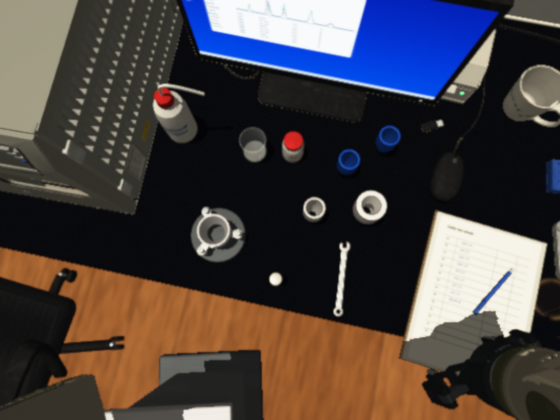

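```bash
cat > h.py <<'E'
import cv2, numpy as np
def ray(c,uv):
    p=cv2.undistortPoints(np.array([[uv]],float),c["intrinsics"],c["dist"])[0,0]
    T=c["cam_to_world"]; d=T[:3,:3]@np.array([p[0],-p[1],-1.]); return T[:3,3],d
def onz(c,uv,z):
    o,d=ray(c,uv); return o+d*(z-o[2])/d[2]
def proj(c,P):
    T=np.linalg.inv(c["cam_to_world"]); q=T[:3,:3]@np.asarray(P,float)+T[:3,3]
    return cv2.projectPoints(np.array([[q[0],-q[1],-q[2]]]),np.zeros(3),np.zeros(3),c["intrinsics"],c["dist"])[0].ravel()
def crop(c,u0,u1,v0,v1,k,name):
    cv2.imwrite(name,cv2.resize(c["img"][v0:v1,u0:u1],None,fx=k,fy=k,interpolation=cv2.INTER_CUBIC))
E
python3 - <<'E'
import pickle; from h import *
d=pickle.load(open("cams0.pkl","rb"))
crop(d["top"],180,420,120,270,3,"pics/topcrop.png")
crop(d["scene"],180,420,140,290,3,"pics/scenecrop.png")
for n,uv,z in [("L",(370,207),.08),("S",(314,209),.07),("cup",(213,230),.072),("spA",(345,245),.006),("spB",(338,313),.006),("jar",(292,140),.078),("beak",(252,142),.07),("vial",(275,279),.062),("blue1",(348,160),.07)]:
    print(n,onz(d["top"],uv,z).round(4))
E
```

```text
L [ 0.5101 -0.4466  0.08  ]
S [ 0.5134 -0.3396  0.07  ]
cup [ 0.4812 -0.1428  0.072 ]
spA [ 0.4476 -0.404   0.006 ]
spB [ 0.3122 -0.3794  0.006 ]
jar [ 0.6541 -0.3039  0.078 ]
beak [ 0.6568 -0.2236  0.07  ]
vial [ 0.3829 -0.2576  0.062 ]
blue1 [ 0.6097 -0.4135  0.07  ]
```

View pics/topcrop.png

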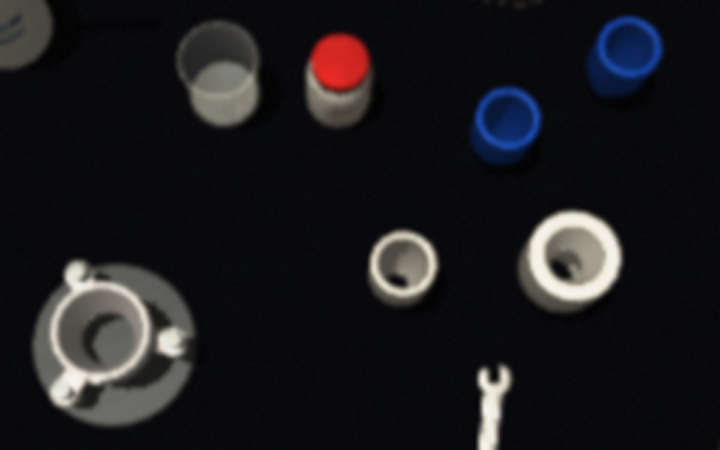

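View pics/scenecrop.png

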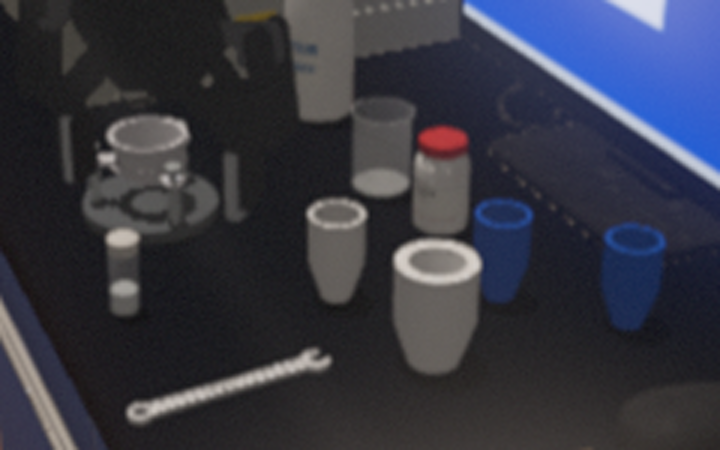

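```bash
cat >> h.py <<'E'
from scipy.spatial.transform import Rotation as R
def tool(s):
    q=s["orientation"]; return R.from_quat([q[1],q[2],q[3],q[0]]).as_matrix()
def go(s,P):
    return tool(s).T@(np.asarray(P)-s["position"])
E
python3 - <<'E'
import pickle; from h import *
from cell import r
d=pickle.load(open("cams0.pkl","rb"))
t=d["top"];g=cv2.cvtColor(t["img"],cv2.COLOR_BGR2GRAY)
big=cv2.resize(g,None,fx=4,fy=4,interpolation=cv2.INTER_CUBIC)
for n,uv,z in [("L",(370,207),.08),("S",(314,209),.07),("cup",(213,230),.072)]:
    u,v=uv;w=22
    for th in (150,175,200):
        m=((big>th)*255).astype(np.uint8)[(v-w)*4:(v+w)*4,(u-w)*4:(u+w)*4]
        cs,_=cv2.findContours(m,cv2.RETR_CCOMP,cv2.CHAIN_APPROX_NONE)
        for c in cs:
            if len(c)>60:
                e=cv2.fitEllipse(c); p=((e[0][0]+.5)/4-.5+u-w,(e[0][1]+.5)/4-.5+v-w)
                print(n,th,len(c),np.round(p,1),np.round(np.array(e[1])/4,1),onz(t,p,z).round(4))
s=r.get_state();print(tool(s).round(3))
E
```

```text
L 150 340 [370.9 205.1] [29.2 30.5] [ 0.5138 -0.4487  0.08  ]
L 150 214 [368.9 204.9] [15.2 19.6] [ 0.5143 -0.4449  0.08  ]
L 175 335 [370.9 205. ] [28.6 30. ] [ 0.5139 -0.4487  0.08  ]
L 175 224 [370.8 204.9] [19.2 20.2] [ 0.5142 -0.4484  0.08  ]
L 200 327 [370.9 205. ] [27.9 29.4] [ 0.5139 -0.4487  0.08  ]
L 200 232 [370.9 204.8] [20.  21.2] [ 0.5143 -0.4487  0.08  ]
S 150 241 [314.  207.7] [21.  21.4] [ 0.5161 -0.3397  0.07  ]
S 150 190 [313.7 207.4] [16.7 16.7] [ 0.5166 -0.3392  0.07  ]
S 175 235 [314.  207.7] [20.3 20.8] [ 0.516  -0.3397  0.07  ]
S 175 197 [313.8 207.4] [17.4 17.6] [ 0.5166 -0.3394  0.07  ]
S 200 312 [313.9 207.6] [19.  19.4] [ 0.5163 -0.3396  0.07  ]
cup 150 63 [233.4 233.6] [2.2 8.4] [ 0.4723 -0.1819  0.072 ]
cup 150 496 [211.3 230.3] [32.9 42.6] [ 0.4809 -0.1395  0.072 ]
cup 150 319 [212.5 229.9] [27.5 28.3] [ 0.4815 -0.1419  0.072 ]
cup 175 492 [211.3 230.3] [32.1 42.1] [ 0.4809 -0.1396  0.072 ]
cup 175 328 [212.6 229.9] [28.3 29.3] [ 0.4816 -0.1421  0.072 ]
cup 200 353 [183.3 263.3] [28.5 54. ] [ 0.4202 -0.0856  0.072 ]
cup 200 248 [212.8 230. ] [29.9 31.4] [ 0.4812 -0.1424  0.072 ]
cup 200 124 [206.1 213.2] [8.5 9.3] [ 0.5148 -0.13    0.072 ]
[[-0.     0.9    0.436]
 [ 0.002  0.436 -0.9  ]
 [-1.     0.    -0.002]]
```

>>> play_rows --pt "0 0.015 0.003 0" --pt "0 0.03 0.006 0" --pt "0 0.032 0.0065 0" --pt "0 0.032 0.0065 0" --pt "0 0.032 0.0065 0" --pt "0 0.032 0.0065 0" --pt "0 0.032 0.0065 0" --pt "0 0.032 0.0065 0" --pt "0 0.02 0.0035 0" --pt "0 0.01 0.002 0" --pt "0 0 0 0" --pt "0 0 0 0" --gripper 100 --grip_force 25

```text
t: 1.1
position: [0.5137, -0.4493, 0.2307]
orientation: [0.599, 0.375, 0.6, -0.376]
contact_force: [-0.3, -0.1, 1.2]
opening: 0.0851
```

```bash
cat > look.py <<'E'
import sys; from h import *
from cell import r, optics
import pickle
s=r.get_state(); print(s["t"],s["position"].round(4),s["joint_positions"].round(2),s["contact_force"].round(2),s["opening"]); print(tool(s).round(3).tolist())
for n in sys.argv[2:]:
    c=optics.read_camera(n); pickle.dump(c,open(f"{n}_{sys.argv[1]}.pkl","wb")); cv2.imwrite(f"pics/{n}_{sys.argv[1]}.png",c["img"])
E
python3 look.py a wrist
```

```text
1.1 [ 0.5137 -0.4493  0.2307] [-0.84  0.54  0.38  1.42 -0.    1.85] [-0.25 -0.11  1.17] 0.08507156782318466
[[-0.001, 0.9, 0.436], [0.001, 0.436, -0.9], [-1.0, -0.001, -0.001]]
```

View pics/wrist_a.png

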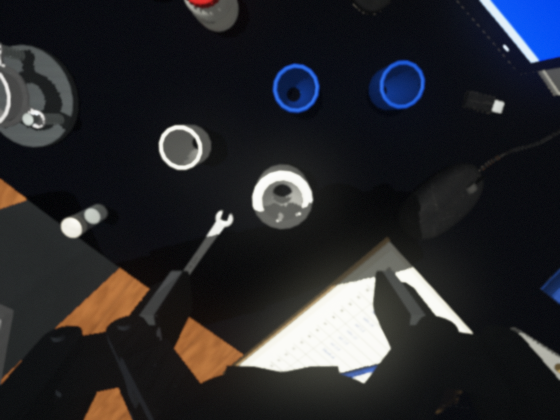

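```bash
cat > ell.py <<'E'
# usage: ell.py pkl u v w z th...
import sys,pickle; from h import *
t=pickle.load(open(sys.argv[1],"rb")); u,v,w=map(int,sys.argv[2:5]); z=float(sys.argv[5])
g=cv2.cvtColor(t["img"],cv2.COLOR_BGR2GRAY); big=cv2.resize(g,None,fx=4,fy=4,interpolation=cv2.INTER_CUBIC)
a,b=max(v-w,0),max(u-w,0)
for th in map(int,sys.argv[6:]):
    m=((big>th)*255).astype(np.uint8)[a*4:(v+w)*4,b*4:(u+w)*4]
    for c in cv2.findContours(m,cv2.RETR_CCOMP,cv2.CHAIN_APPROX_NONE)[0]:
        if len(c)>150:
            e=cv2.fitEllipse(cv2.convexHull(c)); p=((e[0][0]+.5)/4-.5+b,(e[0][1]+.5)/4-.5+a)
            print(th,len(c),np.round(p,1),np.round(np.array(e[1])/4,1),onz(t,p,z).round(4))
E
python3 ell.py wrist_a.pkl 282 196 38 .08 60 120 170 210; echo; python3 ell.py wrist_a.pkl 183 147 32 .07 100 150 200
python3 - <<'E'
import pickle; from h import *
t=pickle.load(open("wrist_a.pkl","rb"));print(t["cam_to_world"].round(3)); print(proj(t,[.514,-.4487,.08]),proj(t,[.5163,-.3397,.07]))
crop(t,220,340,140,250,5,"pics/wa_crop.png")
E
```

```text
60 714 [281.9 196.6] [61.8 64.4] [ 0.5185 -0.4469  0.08  ]
60 160 [281.6 190.2] [11.7 16.9] [ 0.524  -0.4439  0.08  ]
120 664 [281.2 194.9] [50.9 60.5] [ 0.5197 -0.4455  0.08  ]
120 327 [277.5 193.9] [22.2 29.6] [ 0.5191 -0.4419  0.08  ]
170 807 [281.2 195.1] [49.2 59.8] [ 0.5196 -0.4456  0.08  ]
210 744 [281.4 195.1] [48.3 58.6] [ 0.5196 -0.4457  0.08  ]

100 523 [180.5 146.9] [44.2 46.9] [ 0.5181 -0.3394  0.07  ]
100 385 [180.2 146.8] [32.6 35. ] [ 0.5181 -0.3391  0.07  ]
150 500 [180.3 146.9] [42.7 45.8] [ 0.518  -0.3392  0.07  ]
150 403 [180.1 146.9] [34.2 36.6] [ 0.5179 -0.339   0.07  ]
200 492 [180.2 147. ] [41.4 44.7] [ 0.5179 -0.3392  0.07  ]
200 413 [180.1 147. ] [35.4 38.1] [ 0.5179 -0.339   0.07  ]
[[ 0.436  0.86   0.263  0.582]
 [-0.9    0.417  0.127 -0.416]
 [-0.001 -0.292  0.956  0.374]
 [ 0.     0.     0.     1.   ]]
[281.58372057 201.51693626] [180.15199779 148.75402048]
```

View pics/wa_crop.png

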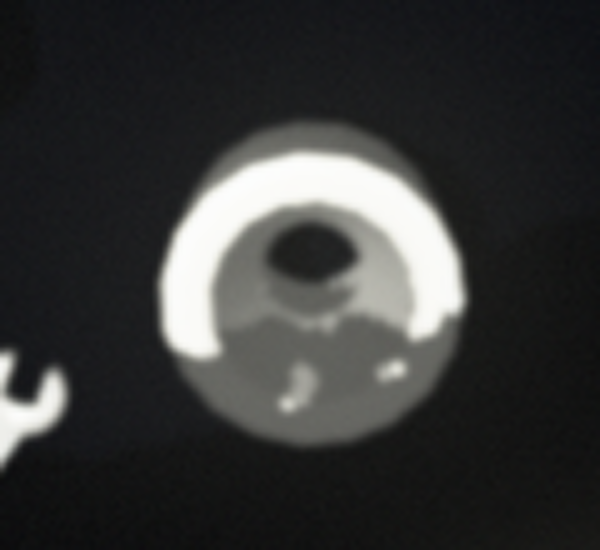

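```bash
python3 - <<'E'
import pickle; from h import *
t=pickle.load(open("wrist_a.pkl","rb"));print(onz(t,(282.3,199.3),.08))
E
```

```text
[ 0.51627915 -0.44836129  0.08      ]
```

>>> play_rows --pt "0.01 0.002 0 0" --pt "0.025 0 0 0" --pt "0.03 0 0 0" --pt "0.03 0 0 0" --pt "0.03 0 0 0" --pt "0.025 0 0 0" --pt "0.02 0 0 0" --pt "0.014 0 0 0" --pt "0.01 0 0 0" --pt "0 0 0 0" --pt "0 0 0 0"

```text
t: 2.07
position: [0.515, -0.4488, 0.0371]
orientation: [0.599, 0.376, 0.599, -0.376]
contact_force: [0.4, -0.4, -0.2]
opening: 0.0858
```

```bash
python3 look.py b wrist scene
```

```text
2.0667 [ 0.515  -0.4488  0.0371] [-0.83  0.63  0.06  1.   -0.    1.86] [ 0.35 -0.35 -0.16] 0.08581633587996737
[[-0.001, 0.901, 0.435], [0.0, 0.435, -0.901], [-1.0, -0.0, -0.001]]
```

View pics/wrist_b.png

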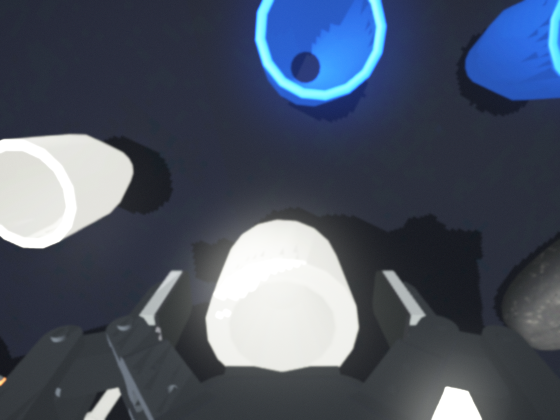

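View pics/scene_b.png

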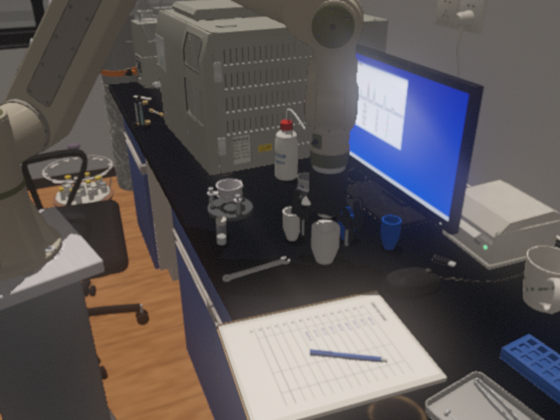

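>>> play_rows --pt "0 0 0 0" --pt "0 0 0 0" --pt "0 0 0 0" --pt "0 0 0 0" --pt "0 0 0 0" --pt "0 0 0 0" --pt "0 0 0 0" --pt "0 0 0 0" --gripper 0 --grip_force 25

```text
t: 2.83
position: [0.5166, -0.4491, 0.0386]
orientation: [0.6, 0.375, 0.598, -0.376]
contact_force: [-0.8, 0.6, 6.0]
opening: 0.0583
```

```bash
python3 look.py c wrist
```

```text
2.8333 [ 0.5166 -0.4491  0.0386] [-0.83  0.63  0.06  1.   -0.    1.86] [-0.81  0.65  6.01] 0.058311749734606996
[[0.001, 0.9, 0.436], [-0.002, 0.436, -0.9], [-1.0, 0.001, 0.002]]
```

View pics/wrist_c.png

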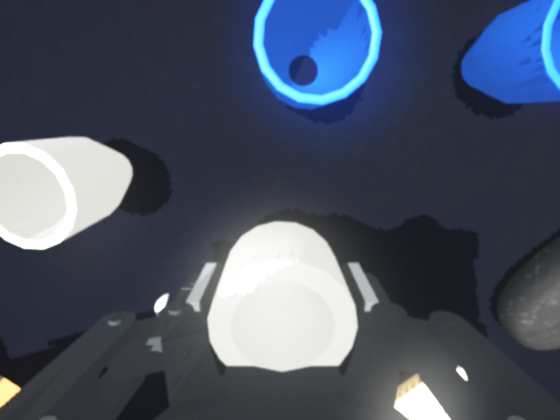

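>>> play_rows --pt "-0.005 0 0 0" --pt "-0.015 0 0 0" --pt "-0.025 0 0 0" --pt "-0.03 0 0 0" --pt "-0.03 0 0 0" --pt "-0.015 0 0 0" --pt "-0.005 0 0 0" --pt "0 0 0 0"

```text
t: 3.55
position: [0.5165, -0.4491, 0.1638]
orientation: [0.6, 0.375, 0.598, -0.376]
contact_force: [0.5, 0.1, -1.9]
opening: 0.058
```

>>> play_rows --pt "0 0.004 -0.01 0" --pt "0 0.008 -0.022 0" --pt "0 0.01 -0.029 0" --pt "0 0.012 -0.034 0" --pt "0 0.012 -0.034 0" --pt "0 0.012 -0.034 0" --pt "0 0.012 -0.034 0" --pt "0 0.012 -0.034 0" --pt "0 0.01 -0.029 0" --pt "0 0.007 -0.02 0" --pt "0 0.004 -0.011 0" --pt "0 0 0 0"

```text
t: 4.55
position: [0.4804, -0.1391, 0.1608]
orientation: [0.598, 0.375, 0.601, -0.375]
contact_force: [-0.6, 0.3, -1.3]
opening: 0.0579
```

>>> play_rows --pt "0 0 0 0" --pt "0 0 0 0" --pt "0 0 0 0"

```text
t: 4.8
position: [0.4821, -0.143, 0.1619]
orientation: [0.599, 0.376, 0.599, -0.376]
contact_force: [0.2, 0.1, -0.6]
opening: 0.0577
```

```bash
python3 look.py d wrist scene top
```

```text
4.8 [ 0.4821 -0.143   0.1619] [-0.45  0.21 -0.27  1.1  -0.    2.24] [ 0.17  0.06 -0.65] 0.057660773936769084
[[-0.0, 0.901, 0.434], [-0.0, 0.434, -0.901], [-1.0, -0.0, 0.0]]
```

View pics/wrist_d.png

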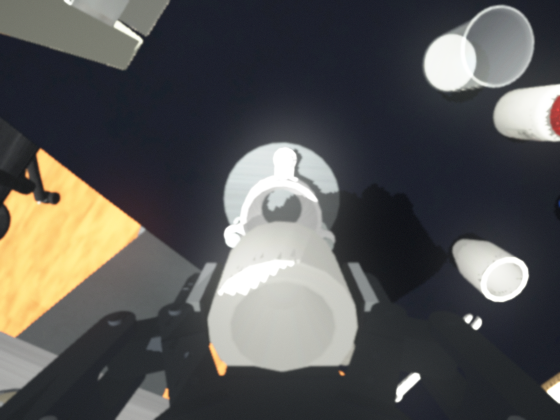

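View pics/scene_d.png

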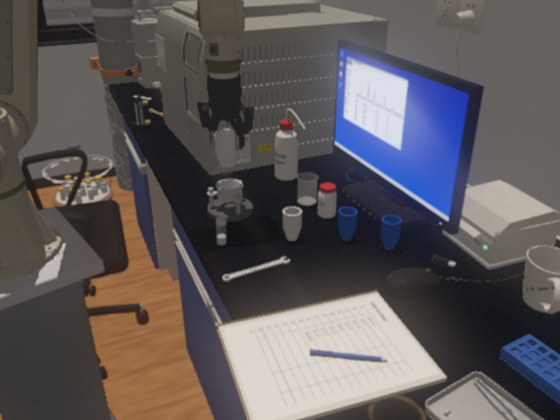

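```bash
python3 - <<'E'
import pickle; from h import *
t=pickle.load(open("scene_d.pkl","rb"))
crop(t,190,270,110,230,5,"pics/sd_crop.png")
d=pickle.load(open("cams0.pkl","rb"))["scene"]
print(onz(d,((149+.5)/3-.5+180,(133+.5)/3-.5+140),.072), proj(d,[.4813,-.142,.072]))
print("L",onz(d,((437.5)/3-.5+180,(262.)/3-.5+140),.08),"S",onz(d,((337.)/3-.5+180,(214)/3-.5+140),.07))
w=pickle.load(open("wrist_d.pkl","rb")); crop(w,200,360,120,320,3,"pics/wd_crop.png"); print(proj(w,[.4813,-.142,.072]),[proj(w,np.array([.4813+.028*np.cos(a),-.142+.028*np.sin(a),.072])).round(0).tolist() for a in np.radians([25.8,115.8,-64.2])])
E
```

```text
[ 0.48390534 -0.14407411  0.072     ] [227.95305852 184.00059973]
L [ 0.51437763 -0.45024519  0.08      ] S [ 0.51692953 -0.34057736  0.07      ]
[280.30846175 221.89528603] [[280.0, 187.0], [244.0, 222.0], [316.0, 222.0]]
```

View pics/sd_crop.png

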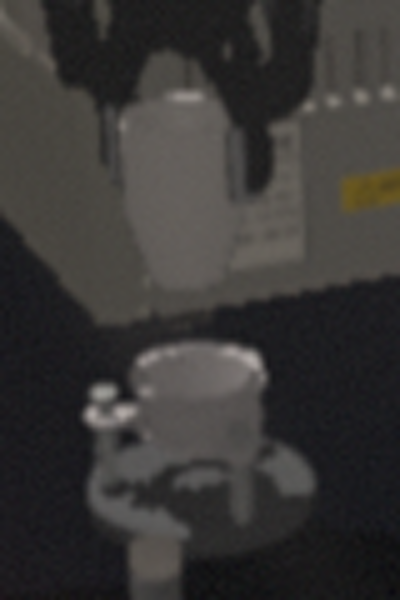

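View pics/wd_crop.png

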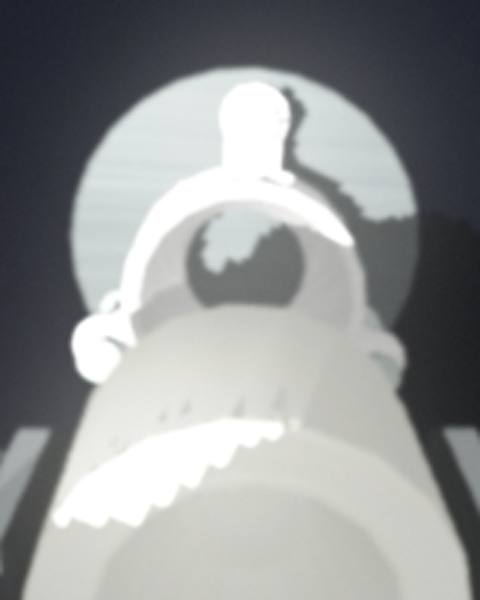

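>>> play_rows --pt "0.005 0 0 0" --pt "0.012 0 0 0" --pt "0.015 0 0 0" --pt "0.015 0 0 0" --pt "0.012 0 0 0" --pt "0.008 0 0 0" --pt "0.004 0 0 0" --pt "0.002 0 0 0" --pt "0 0 0 0" --pt "0 0 0 0"

```text
t: 5.78
position: [0.4823, -0.142, 0.0898]
orientation: [0.599, 0.376, 0.599, -0.376]
contact_force: [0.4, -1.2, -1.0]
opening: 0.0577
```

```bash
python3 look.py e wrist scene; python3 - <<'E'
import pickle; from h import *
crop(pickle.load(open("scene_e.pkl","rb")),190,270,110,230,5,"pics/se_crop.png")
crop(pickle.load(open("wrist_e.pkl","rb")),200,360,120,320,3,"pics/we_crop.png")
E
```

```text
5.7833 [ 0.4823 -0.142   0.0898] [-0.45  0.27 -0.38  0.92 -0.    2.24] [ 0.44 -1.24 -0.99] 0.05774870119153749
[[0.001, 0.9, 0.436], [-0.0, 0.436, -0.9], [-1.0, 0.001, 0.001]]
```

View pics/se_crop.png

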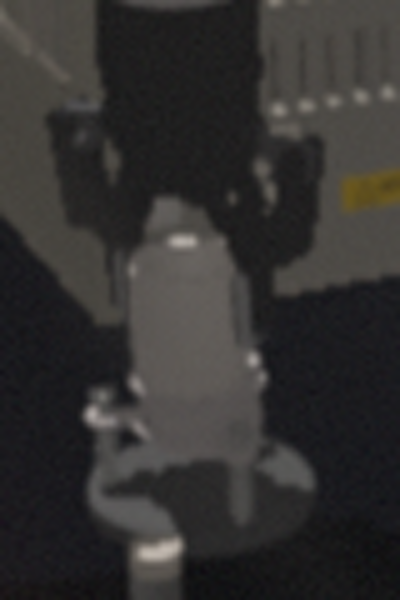

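View pics/we_crop.png

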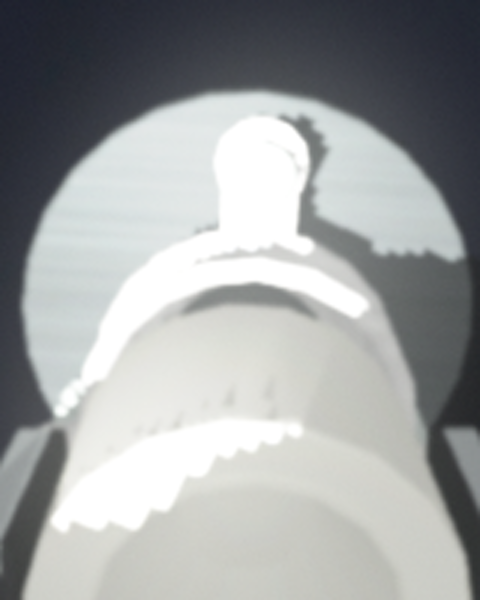

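```bash
python3 - <<'E'
import pickle; from h import *
def cp(p): return ((p-np.array([190,110])+.5)*5-.5).round(0).tolist()
for f,tc in [("d",(.4821,-.143,.1619)),("e",(.4823,-.142,.0898))]:
    t=pickle.load(open(f"scene_{f}.pkl","rb"))
    print(f,"foot",cp(proj(t,[tc[0],tc[1],tc[2]-.0386])),"top",cp(proj(t,[tc[0],tc[1],tc[2]+.0414])))
print("cup",cp(proj(t,[.4813,-.142,.072])),cp(proj(t,[.4813,-.142,.036])), "base disc", cp(proj(t,[.4813,-.142,.01])))
w=pickle.load(open("wrist_e.pkl","rb"))
def cw(p): return ((p-np.array([200,120])+.5)*3-.5).round(0).tolist()
print("wrist cup",[cw(proj(w,np.array([.4813+.032*np.cos(a),-.142+.032*np.sin(a),.072]))) for a in np.radians([25.8,115.8,-64.2])],"base",[cw(proj(w,np.array([.4813+.056*np.cos(a),-.142+.056*np.sin(a),.01]))) for a in np.radians([25.8,115.8,-64.2])])
E
```

```text
d foot [189.0, 274.0] top [181.0, 114.0]
e foot [195.0, 410.0] top [188.0, 258.0]
cup [192.0, 372.0] [195.0, 439.0] base disc [198.0, 486.0]
wrist cup [[244.0, 264.0], [74.0, 428.0], [415.0, 428.0]] base [[245.0, 94.0], [21.0, 322.0], [468.0, 322.0]]
```

>>> play_rows --pt "0 0.001 0.001 0" --pt "0.001 0 0 0" --pt "0.001 0 0 0" --pt "0.001 0 0 0" --pt "0.001 0 0 0" --pt "0.001 0 0 0" --pt "0.001 0 0 0" --pt "0 0 0 0" --pt "0 0 0 0" --pt "0 0 0 0"

```text
t: 6.72
position: [0.4832, -0.1422, 0.0833]
orientation: [0.599, 0.376, 0.599, -0.376]
contact_force: [-0.3, -0.4, -0.9]
opening: 0.058
```

```bash
python3 look.py f
```

```text
6.7167 [ 0.4832 -0.1422  0.0833] [-0.45  0.27 -0.39  0.91 -0.    2.25] [-0.3  -0.37 -0.86] 0.05802745204855994
[[0.0, 0.9, 0.436], [-0.0, 0.436, -0.9], [-1.0, -0.0, 0.0]]
```

No contact yet, so I'll keep going down slowly.

>>> play_rows --pt "0.0005 0 0 0" --pt "0.0005 0 0 0" --pt "0.0005 0 0 0" --pt "0.0005 0 0 0" --pt "0.0005 0 0 0" --pt "0 0 0 0" --pt "0 0 0 0"

```text
t: 7.3
position: [0.4834, -0.1422, 0.0809]
orientation: [0.599, 0.376, 0.599, -0.375]
contact_force: [1.4, 0.0, -1.1]
opening: 0.0577
```

>>> play_rows --pt "0.0005 0 0 0" --pt "0.0005 0 0 0" --pt "0 0 0 0" --pt "0 0 0 0"

```text
t: 7.63
position: [0.4835, -0.1422, 0.0803]
orientation: [0.599, 0.376, 0.599, -0.375]
contact_force: [-0.5, 2.7, 5.7]
opening: 0.058
```

>>> play_rows --pt "-0.0005 0 0 0" --pt "0 0 -0.0005 0" --pt "0 0 0 0" --pt "0 0 0 0"

```text
t: 7.97
position: [0.4834, -0.1421, 0.0805]
orientation: [0.599, 0.376, 0.599, -0.376]
contact_force: [1.6, 0.2, 1.4]
opening: 0.058
```

```bash
python3 look.py g wrist scene; python3 - <<'E'
import pickle; from h import *
crop(pickle.load(open("scene_g.pkl","rb")),190,270,110,230,5,"pics/sg_crop.png")
crop(pickle.load(open("wrist_g.pkl","rb")),200,360,120,320,3,"pics/wg_crop.png")
E
```

```text
7.9667 [ 0.4834 -0.1421  0.0805] [-0.45  0.28 -0.39  0.9  -0.    2.25] [1.58 0.2  1.42] 0.05795224398254946
[[0.001, 0.9, 0.436], [-0.001, 0.436, -0.9], [-1.0, 0.0, 0.001]]
```

View pics/sg_crop.png

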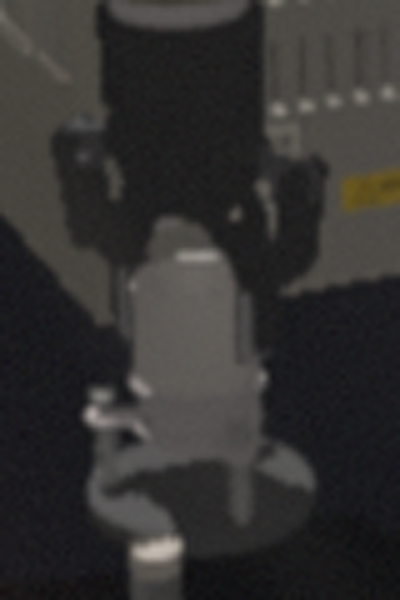

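View pics/wg_crop.png

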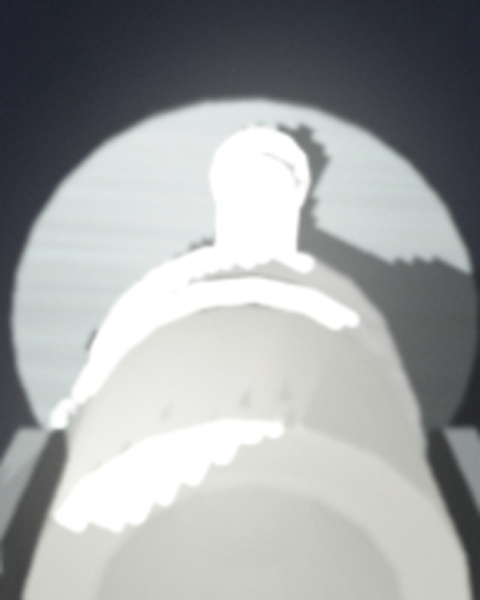

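>>> play_rows --pt "0 0 0 0" --pt "0 0 0 0" --pt "0 0 0 0" --pt "0 0 0 0" --pt "0 0 0 0" --pt "0 0 0 0" --gripper 90

```text
t: 8.57
position: [0.4828, -0.1417, 0.0801]
orientation: [0.599, 0.376, 0.599, -0.376]
contact_force: [0.4, 0.8, -0.5]
opening: 0.0769
```

```bash
python3 look.py h wrist scene; python3 - <<'E'
import pickle; from h import *
crop(pickle.load(open("scene_h.pkl","rb")),190,270,110,230,5,"pics/sh_crop.png")
E
```

```text
8.5667 [ 0.4828 -0.1417  0.0801] [-0.45  0.28 -0.39  0.9  -0.    2.25] [ 0.37  0.8  -0.52] 0.07693379730305185
[[-0.0, 0.9, 0.436], [0.0, 0.436, -0.9], [-1.0, -0.0, -0.0]]
```

View pics/sh_crop.png

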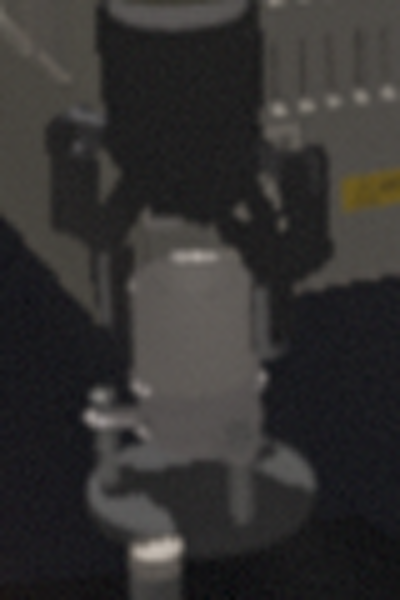

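View pics/wrist_h.png

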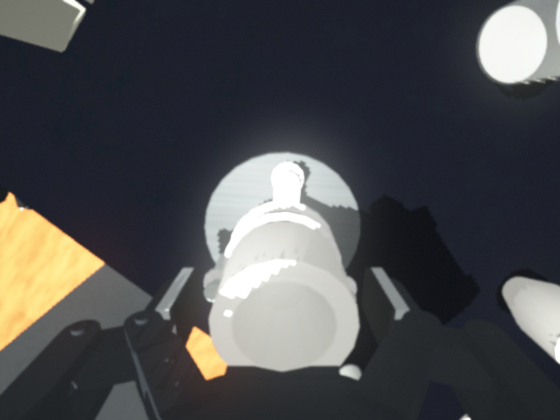

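>>> play_rows --pt "-0.005 0 0 0" --pt "-0.015 0 0 0" --pt "-0.025 0 0 0" --pt "-0.03 0 0 0" --pt "-0.03 0 0 0" --pt "-0.02 0 0 0" --pt "-0.01 0 0 0" --pt "-0.005 0 0 0" --gripper 100

```text
t: 9.33
position: [0.4838, -0.1422, 0.2222]
orientation: [0.6, 0.376, 0.598, -0.375]
contact_force: [0.8, -0.4, -1.1]
opening: 0.0855
```

>>> play_rows --pt "0 -0.003 0.01 0" --pt "0 -0.006 0.021 0" --pt "0 -0.008 0.028 0" --pt "0 -0.009 0.031 0" --pt "0 -0.009 0.031 0" --pt "0 -0.0085 0.03 0" --pt "0 -0.006 0.021 0" --pt "0 -0.004 0.014 0" --pt "0 -0.002 0.007 0" --pt "0 0 0 0" --pt "0 0 0 0" --pt "0 0 0 0"

```text
t: 10.33
position: [0.5167, -0.3386, 0.2197]
orientation: [0.599, 0.376, 0.6, -0.375]
contact_force: [-0.8, -0.1, 0.3]
opening: 0.0855
```

```bash
python3 look.py i wrist top scene; python3 - <<'E'
import pickle; from h import *
t=pickle.load(open("top_i.pkl","rb"))
crop(t,180,420,120,270,3,"pics/ti_crop.png")
crop(pickle.load(open("scene_i.pkl","rb")),180,340,110,230,4,"pics/si_crop.png")
E
python3 ell.py top_i.pkl 212 224 24 .12 120 150 200;echo; python3 ell.py top_i.pkl 314 209 20 .07 150 200
```

```text
10.3333 [ 0.5167 -0.3386  0.2197] [-0.71  0.4   0.15  1.32  0.    1.98] [-0.82 -0.13  0.27] 0.08553863405943639
[[-0.001, 0.9, 0.436], [0.001, 0.436, -0.9], [-1.0, -0.001, -0.002]]
Traceback (most recent call last):
  File "ell.py", line 10, in <module>
    e=cv2.fitEllipse(cv2.convexHull(c)); p=((e[0][0]+.5)/4-.5+b,(e[0][1]+.5)/4-.5+a)
cv2.error: OpenCV(4.12.0) /io/opencv/modules/imgproc/src/shapedescr.cpp:361: error: (-201:Incorrect size of input array) There should be at least 5 points to fit the ellipse in function 'fitEllipseNoDirect'
```

View pics/ti_crop.png

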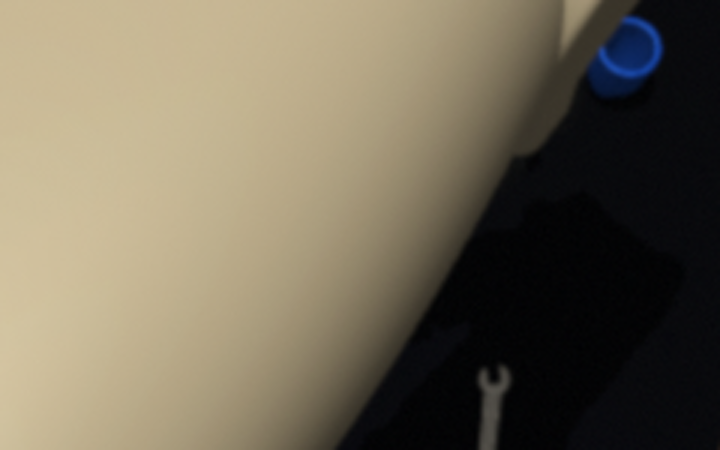

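View pics/wrist_i.png

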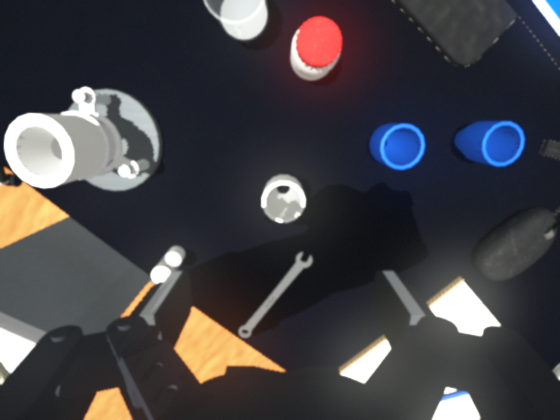

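View pics/si_crop.png

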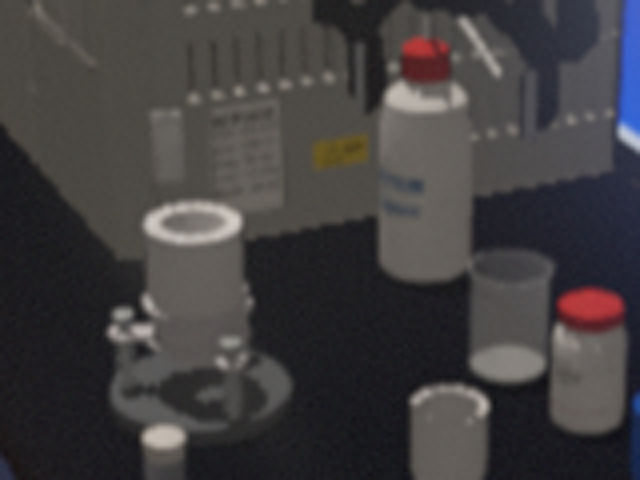

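```bash
python3 - <<'E'
import pickle; from h import *
t=pickle.load(open("scene_i.pkl","rb"));print("L scene",onz(t,(194/4-.5+180,222.5/4-.5+110),.12))
w=pickle.load(open("wrist_i.pkl","rb"));print("L wrist",onz(w,(40,150),.12))
crop(w,240,330,150,240,6,"pics/wi_crop.png"); crop(w,0,130,90,210,5,"pics/wi2_crop.png")
print(proj(w,[.517,-.3396,.07]),((proj(w,[.517,-.3396,.07])-[240,150]+.5)*6-.5))
E
```

```text
L scene [ 0.48496632 -0.14062024  0.12      ]
L wrist [ 0.48356055 -0.14190664  0.12      ]
[283.1353806  202.54198897] [261.31228361 317.75193383]
```

View pics/wi_crop.png

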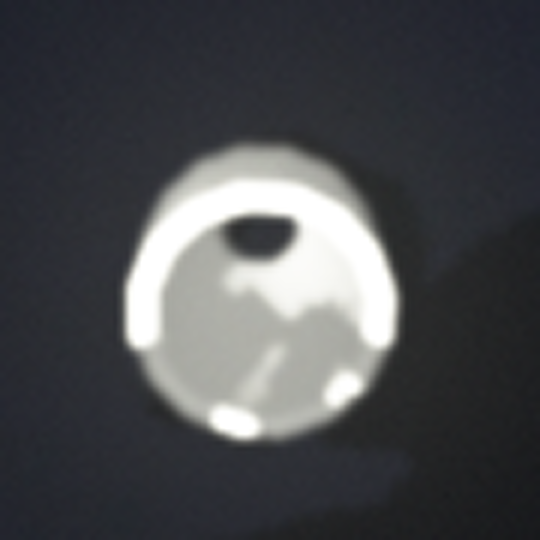

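View pics/wi2_crop.png

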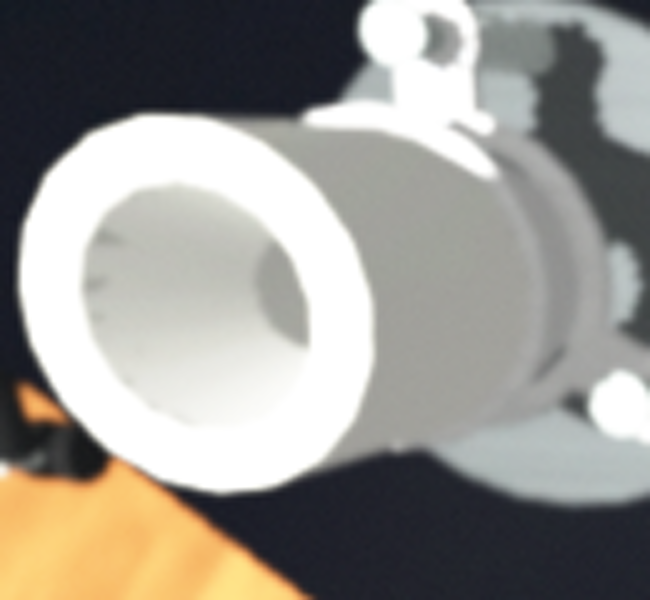

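>>> play_rows --pt "0.01 0.0005 0.001 0" --pt "0.025 0 0 0" --pt "0.03 0 0 0" --pt "0.03 0 0 0" --pt "0.03 0 0 0" --pt "0.025 0 0 0" --pt "0.018 0 0 0" --pt "0.012 0 0 0" --pt "0.0055 0 0 0" --pt "0 0 0 0" --pt "0 0 0 0"

```text
t: 11.4
position: [0.5182, -0.3402, 0.035]
orientation: [0.599, 0.375, 0.599, -0.376]
contact_force: [-0.2, 0.4, 0.5]
opening: 0.0853
```

```bash
python3 look.py j wrist
```

```text
11.4 [ 0.5182 -0.3402  0.035 ] [-0.71  0.52 -0.14  0.91 -0.    1.98] [-0.18  0.37  0.48] 0.08533951635250366
[[0.0, 0.9, 0.436], [-0.0, 0.436, -0.9], [-1.0, 0.0, 0.0]]
```

View pics/wrist_j.png

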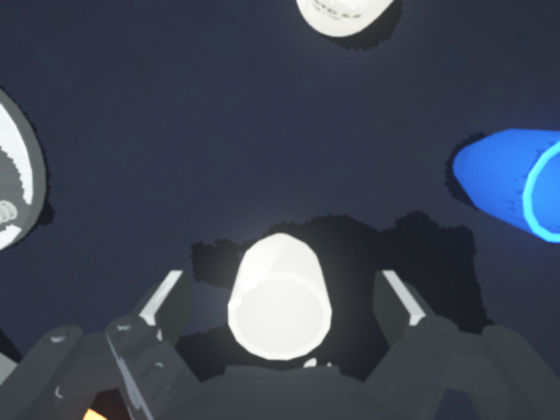

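>>> play_rows --pt "0 0 0 0" --pt "0 0 0 0" --pt "0 0 0 0" --pt "0 0 0 0" --pt "0 0 0 0" --pt "0 0 0 0" --pt "0 0 0 0" --pt "0 0 0 0" --pt "0 0 0 0" --pt "0 0 0 0" --gripper 0 --grip_force 25

```text
t: 12.28
position: [0.5184, -0.3407, 0.0355]
orientation: [0.6, 0.376, 0.599, -0.376]
contact_force: [-0.4, 1.3, 5.5]
opening: 0.0412
```

>>> play_rows --pt "-0.005 0 0 0" --pt "-0.015 0 0 0" --pt "-0.025 0 0 0" --pt "-0.035 0 0 0" --pt "-0.035 0 0 0" --pt "-0.035 0 0 0" --pt "-0.03 0 0 0" --pt "-0.015 0 0 0" --pt "-0.005 0 0 0" --pt "0 0 0 0" --pt "0 0 0 0"

```text
t: 13.2
position: [0.5176, -0.34, 0.2334]
orientation: [0.598, 0.376, 0.6, -0.376]
contact_force: [-0.5, 0.3, -1.5]
opening: 0.0413
```

```bash
python3 look.py k wrist
```

```text
13.2 [ 0.5176 -0.34    0.2334] [-0.71  0.4   0.18  1.35 -0.    1.98] [-0.49  0.29 -1.52] 0.04133228706303272
[[-0.001, 0.9, 0.436], [0.001, 0.436, -0.9], [-1.0, -0.001, -0.002]]
```

View pics/wrist_k.png

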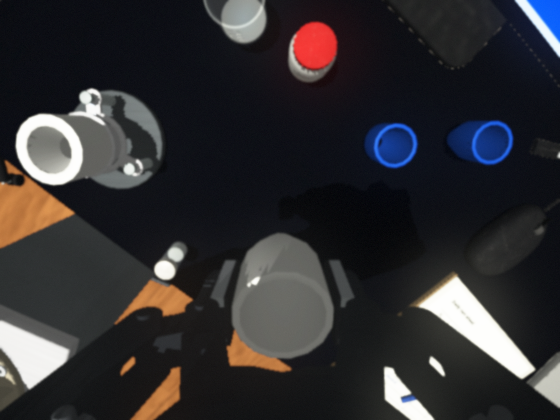

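>>> play_rows --pt "0 0.003 -0.01 0" --pt "0 0.006 -0.021 0" --pt "0 0.008 -0.028 0" --pt "0 0.009 -0.031 0" --pt "0 0.009 -0.031 0" --pt "0 0.0085 -0.03 0" --pt "0 0.006 -0.021 0" --pt "0 0.004 -0.014 0" --pt "0 0.002 -0.007 0" --pt "0 0 0 0" --pt "0 0 0 0" --pt "0 0 0 0"

```text
t: 14.25
position: [0.4842, -0.1434, 0.2345]
orientation: [0.599, 0.376, 0.599, -0.376]
contact_force: [-0.6, -0.2, -0.3]
opening: 0.0412
```

>>> play_rows --pt "0.005 0 0 0" --pt "0.012 0 0 0" --pt "0.015 0 0 0" --pt "0.012 0 0 0" --pt "0.008 0 0 0" --pt "0.005 0 0 0" --pt "0.003 0 0 0" --pt "0 0 0 0" --pt "0 0 0 0" --pt "0 0 0 0"

```text
t: 15.08
position: [0.4843, -0.1427, 0.1754]
orientation: [0.6, 0.376, 0.599, -0.376]
contact_force: [-0.5, -0.3, -0.4]
opening: 0.0411
```

```bash
python3 look.py l wrist scene; python3 - <<'E'
import pickle; from h import *
crop(pickle.load(open("scene_l.pkl","rb")),190,270,80,230,4,"pics/sl_crop.png")
crop(pickle.load(open("wrist_l.pkl","rb")),180,380,120,370,2.4,"pics/wl_crop.png")
E
```

```text
15.0833 [ 0.4843 -0.1427  0.1754] [-0.45  0.2  -0.24  1.13 -0.    2.25] [-0.54 -0.31 -0.4 ] 0.04105194279732127
[[0.001, 0.9, 0.436], [-0.001, 0.436, -0.9], [-1.0, 0.001, 0.001]]
```

View pics/sl_crop.png

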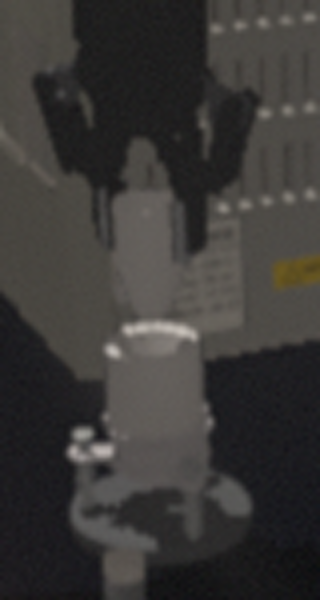

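View pics/wl_crop.png

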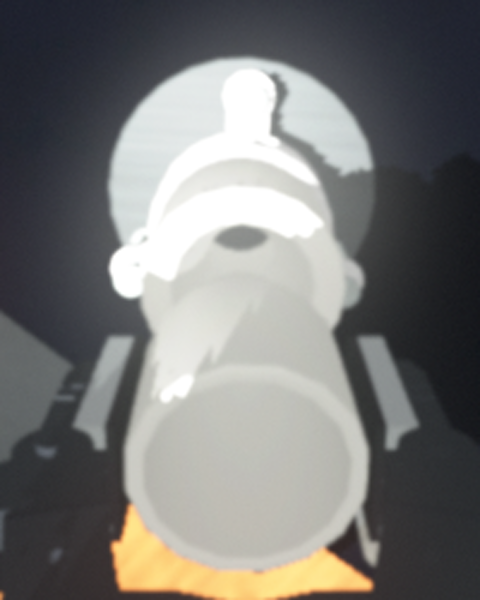

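>>> play_rows --pt "0.003 0 -0.0008 0" --pt "0.007 0 0 0" --pt "0.009 0 0 0" --pt "0.008 0 0 0" --pt "0.006 0 0 0" --pt "0.004 0 0 0" --pt "0.002 0 0 0" --pt "0.001 0 0 0" --pt "0 0 0 0" --pt "0 0 0 0"

```text
t: 16.02
position: [0.4837, -0.1418, 0.135]
orientation: [0.599, 0.376, 0.599, -0.376]
contact_force: [-0.3, 0.3, 0.4]
opening: 0.0415
```

>>> play_rows --pt "0.001 0 0 0" --pt "0.001 0 0 0" --pt "0.001 0 0 0" --pt "0 0 0 0" --pt "0 0 0 0"

```text
t: 16.43
position: [0.4838, -0.142, 0.132]
orientation: [0.599, 0.376, 0.599, -0.376]
contact_force: [-0.1, -1.3, 0.9]
opening: 0.041
```

```bash
python3 look.py m wrist scene; python3 - <<'E'
import pickle; from h import *
crop(pickle.load(open("scene_m.pkl","rb")),190,270,80,230,4,"pics/sm_crop.png")
crop(pickle.load(open("wrist_m.pkl","rb")),180,380,120,370,2.4,"pics/wm_crop.png")
E
```

```text
16.4333 [ 0.4838 -0.142   0.132 ] [-0.44  0.23 -0.32  1.02 -0.    2.25] [-0.09 -1.3   0.9 ] 0.04102294249881731
[[0.001, 0.9, 0.436], [-0.001, 0.436, -0.9], [-1.0, 0.0, 0.001]]
```

View pics/sm_crop.png

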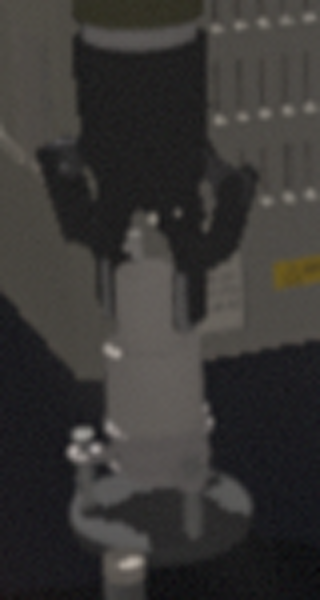

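View pics/wm_crop.png

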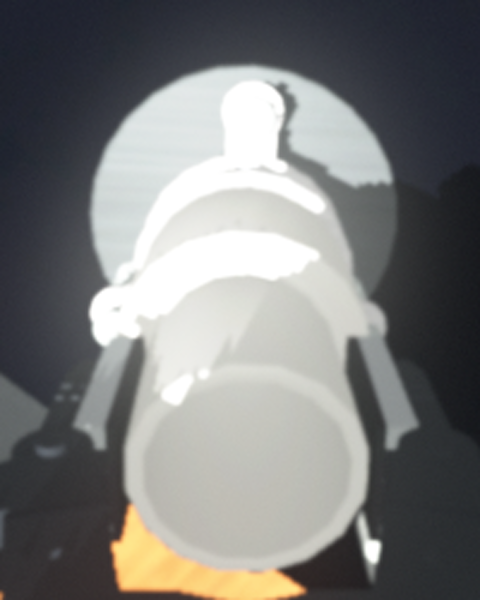

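>>> play_rows --pt "0.0005 0 0 0" --pt "0.0005 0 0 0" --pt "0 0 0 0" --pt "0 0 0 0"

```text
t: 16.87
position: [0.4838, -0.1421, 0.1311]
orientation: [0.599, 0.376, 0.599, -0.376]
contact_force: [-0.1, -2.7, 2.7]
opening: 0.041
```

>>> play_rows --pt "0.0005 0 0 0" --pt "0.0005 0 0 0" --pt "0 0 0 0" --pt "0 0 0 0"

```text
t: 17.2
position: [0.4839, -0.1421, 0.1302]
orientation: [0.599, 0.376, 0.599, -0.376]
contact_force: [-0.4, -1.7, 5.3]
opening: 0.0411
```

>>> play_rows --pt "0.0005 0 0 0" --pt "0 0 0 0" --pt "0 0 0 0"

```text
t: 17.45
position: [0.4839, -0.1421, 0.1298]
orientation: [0.6, 0.376, 0.599, -0.376]
contact_force: [-0.8, -3.4, 5.6]
opening: 0.0413
```

>>> play_rows --pt "-0.001 0 0 0" --pt "0 -0.0006 0.0012 0" --pt "0 0 0 0" --pt "0 0 0 0" --pt "0 0 0 0"

```text
t: 17.87
position: [0.4836, -0.1428, 0.1303]
orientation: [0.599, 0.376, 0.599, -0.375]
contact_force: [-0.6, 0.4, 4.9]
opening: 0.0409
```

>>> play_rows --pt "0.0005 0 0 0" --pt "0.0005 0 0 0" --pt "0 0 0 0" --pt "0 0 0 0"

```text
t: 18.2
position: [0.4837, -0.1429, 0.1294]
orientation: [0.599, 0.376, 0.599, -0.375]
contact_force: [-0.1, -0.1, 5.2]
opening: 0.0413
```

>>> play_rows --pt "-0.0005 0 0 0" --pt "0 0 0 0" --pt "0 0 0 0"

```text
t: 18.45
position: [0.4836, -0.1428, 0.1299]
orientation: [0.599, 0.376, 0.599, -0.375]
contact_force: [0.4, -0.1, 5.1]
opening: 0.0409
```

>>> play_rows --pt "0 0 0 0" --pt "0 0 0 0" --pt "0 0 0 0" --pt "0 0 0 0" --pt "0 0 0 0" --pt "0 0 0 0" --pt "0 0 0 0" --gripper 80

```text
t: 19.03
position: [0.4834, -0.143, 0.1297]
orientation: [0.599, 0.376, 0.599, -0.376]
contact_force: [-0.5, -0.5, 0.2]
opening: 0.0683
```

```bash
python3 look.py n wrist scene; python3 - <<'E'
import pickle; from h import *
crop(pickle.load(open("scene_n.pkl","rb")),190,270,80,230,4,"pics/sn_crop.png")
E
```

```text
19.0333 [ 0.4834 -0.143   0.1297] [-0.45  0.23 -0.32  1.02 -0.    2.24] [-0.45 -0.54  0.16] 0.0682640141985067
[[-0.0, 0.9, 0.436], [0.0, 0.436, -0.9], [-1.0, -0.0, -0.0]]
```

View pics/sn_crop.png

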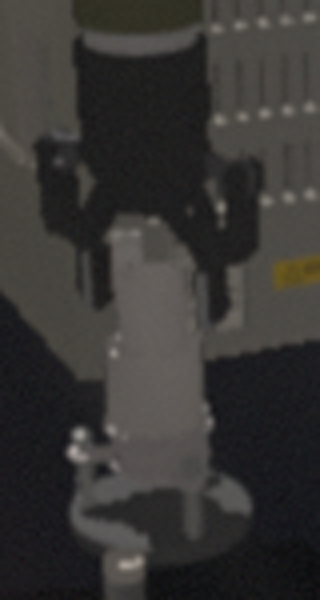

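View pics/wrist_n.png

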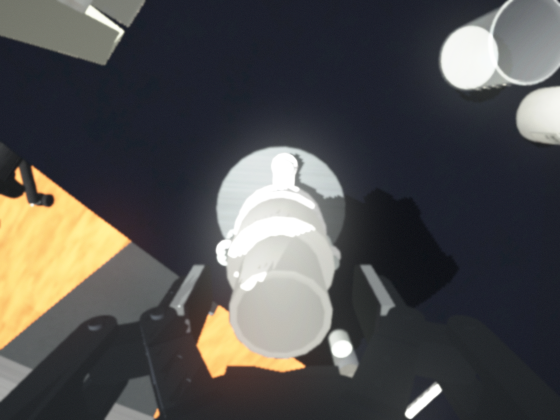

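>>> play_rows --pt "-0.005 0 0 0" --pt "-0.015 0 0 0" --pt "-0.025 0 0 0" --pt "-0.03 0 0 0" --pt "-0.03 0 0 0" --pt "-0.02 0 0 0" --pt "-0.01 0 0 0" --pt "-0.005 0 0 0" --gripper 90

```text
t: 19.8
position: [0.4843, -0.1434, 0.2718]
orientation: [0.6, 0.376, 0.598, -0.376]
contact_force: [0.2, -0.4, 1.1]
opening: 0.0768
```

>>> play_rows --pt "0 -0.01 0.01 0" --pt "0 -0.015 0.02 0" --pt "0 -0.015 0.03 0" --pt "0 -0.015 0.03 0" --pt "0 -0.015 0.03 0" --pt "0 -0.015 0.03 0" --pt "0 -0.01 0.02 0" --pt "0 -0.005 0.01 0" --pt "0 0 0 0" --pt "0 0 0 0" --pt "0 0 0 0"

```text
t: 20.72
position: [0.4718, -0.3471, 0.2694]
orientation: [0.599, 0.376, 0.6, -0.375]
contact_force: [-0.4, -0.1, 0.7]
opening: 0.0767
```

```bash
python3 look.py o wrist scene; python3 - <<'E'
import pickle; from h import *
t=pickle.load(open("scene_o.pkl","rb"))
crop(t,190,350,90,250,3.5,"pics/so_crop.png")
E
```

```text
20.7167 [ 0.4718 -0.3471  0.2694] [-0.77  0.33  0.16  1.4   0.    1.92] [-0.37 -0.08  0.73] 0.07672558217916232
[[-0.001, 0.9, 0.437], [0.001, 0.437, -0.9], [-1.0, -0.0, -0.002]]
```

View pics/so_crop.png

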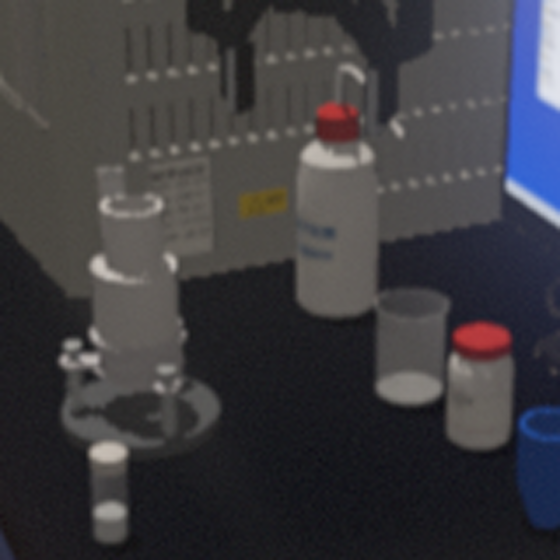

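View pics/wrist_o.png

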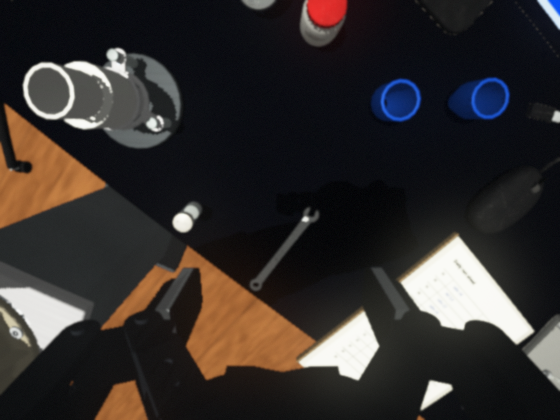

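```bash
python3 - <<'E'
import pickle; from h import *
t=pickle.load(open("scene_o.pkl","rb"))
for z in (.161,.164,.12,.072,0.067): print(z,((proj(t,[.4838,-.1425,z])-[190,90]+.5)*3.5-.5).round(1))
w=pickle.load(open("wrist_o.pkl","rb"))
for z in (.161,.12): print(z,proj(w,[.4838,-.1425,z]).round(1))
crop(w,10,190,30,160,4,"pics/wo_crop.png")
crop(t,200,260,130,220,6,"pics/so2_crop.png")
for n in (.161,.12,.072): print(((proj(t,[.4838,-.1425,n])-[200,130]+.5)*6-.5).round(1),((proj(w,[.4838,-.1425,n])-[10,30]+.5)*4-.5).round(1))
E
```

```text
0.161 [131.5 209. ]
0.164 [131.3 204.8]
0.12 [134.3 265.5]
0.072 [137.5 329.5]
0.067 [137.8 336.1]
0.161 [52.6 91.6]
0.12 [83.5 95.1]
[165.9 118.6] [172. 248.]
[170.7 215.4] [295.4 261.9]
[176.1 325.3] [404.5 274.8]
```

View pics/wo_crop.png

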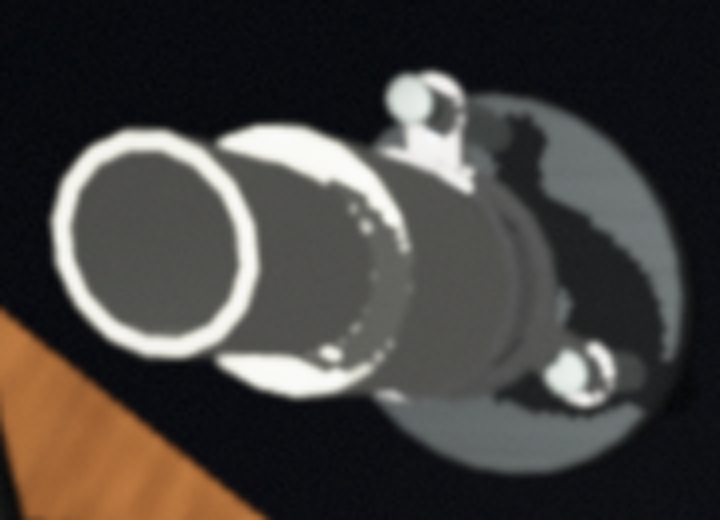

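View pics/so2_crop.png

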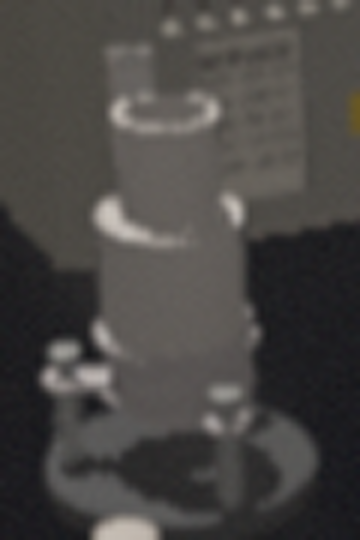

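>>> play_rows --pt "0 -0.01 0.002 0" --pt "0 -0.025 0.005 0" --pt "0 -0.03 0.006 0" --pt "0 -0.03 0.006 0" --pt "0 -0.03 0.006 0" --pt "0 -0.03 0.006 0" --pt "0 -0.03 0.006 0" --pt "0 -0.03 0.006 0" --pt "0 -0.02 0.003 0" --pt "0 -0.01 0.002 0" --pt "0 0 0 0"

```text
t: 21.73
position: [0.2707, -0.4994, 0.27]
orientation: [0.599, 0.376, 0.599, -0.377]
contact_force: [0.0, -0.6, -0.4]
opening: 0.0768
```

```bash
python3 look.py p top scene; python3 - <<'E'
import pickle; from h import *
t=pickle.load(open("top_p.pkl","rb"))
crop(t,180,250,190,260,8,"pics/tp_crop.png")
for n in (.161,.164,.12,.072): print(((proj(t,[.4838,-.1425,n])-[180,190]+.5)*8-.5).round(1))
E
```

```text
21.7333 [ 0.2707 -0.4994  0.27  ] [-1.22  0.29  0.11  1.39 -0.    1.48] [ 0.03 -0.61 -0.39] 0.07677387311173317
[[-0.0, 0.901, 0.433], [-0.001, 0.433, -0.901], [-1.0, -0.0, 0.001]]
[199.3 248.1]
[196.8 245.6]
[231.9 279.8]
[266.1 313.1]
```

View pics/tp_crop.png

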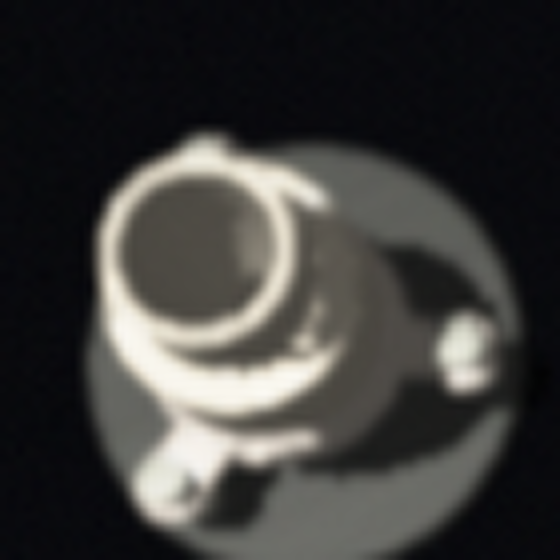

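```bash
python3 - <<'E'
import pickle; from h import *
g=lambda f:pickle.load(open(f,"rb"))
T,S,W=g("top_p.pkl"),g("scene_p.pkl"),g("wrist_o.pkl")
crop(S,200,260,130,220,6,"pics/sp_crop.png")
def fit(c,x0,y0,x1,y1,th,k=6):
    im=cv2.resize(cv2.cvtColor(c["img"][y0:y1,x0:x1],cv2.COLOR_BGR2GRAY),None,fx=k,fy=k,interpolation=cv2.INTER_CUBIC)
    for q in cv2.findContours(((im>th)*255).astype(np.uint8),cv2.RETR_CCOMP,cv2.CHAIN_APPROX_NONE)[0]:
        if len(q)>200:
            e=cv2.fitEllipse(q); print(th,len(q),((e[0][0]+.5)/k-.5+x0,(e[0][1]+.5)/k-.5+y0),e[1][0]/k,e[1][1]/k)
for th in (110,140): print("S");fit(S,214,140,242,154,th)
for th in (130,200): print("W");fit(W,15,55,80,125,th)
for th in (110,150): print("T");fit(T,188,205,222,236,th)
def tri(obs):
    A=np.zeros((3,3));b=np.zeros(3)
    for c,uv in obs:
        o,d=ray(c,uv);d/=np.linalg.norm(d);M=np.eye(3)-np.outer(d,d);A+=M;b+=M@o
    return np.linalg.solve(A,b)
t=(T,(197.5/8-.5+180,251/8-.5+190)); s=(S,(165.3/6-.5+200,112.5/6-.5+130)); w=(W,(155.5/4-.5+10,243.5/4-.5+30))
print(tri([t,s]),tri([w,s]),tri([t,w]),tri([t,s,w]))
t=(T,(231/8-.5+180,283/8-.5+190)); s=(S,(169.5/6-.5+200,217/6-.5+130)); w=(W,(301/4-.5+10,261/4-.5+30))
print(tri([t,s]),tri([w,s]),tri([t,w]),tri([t,s,w]))
E
```

```text
S
110 352 (226.95096079508463, 148.26711400349936) 7.330242156982422 17.711095174153645
S
W
130 236 (72.82347615559897, 120.91768900553386) 7.139720280965169 17.387845357259113
130 927 (48.58581288655599, 90.45353953043619) 49.94518025716146 58.49891153971354
130 743 (48.27110036214193, 90.47396087646484) 39.577789306640625 47.10210164388021
130 248 (73.79121398925781, 65.45590464274089) 9.326030731201172 16.879220326741535
W
200 211 (73.58443196614584, 121.38470458984375) 6.002916971842448 15.747245788574219
200 902 (48.496899922688804, 90.44854227701822) 48.213907877604164 56.76670837402344
200 777 (48.27552032470703, 90.46586863199869) 41.464698791503906 49.16831970214844
200 221 (74.45247395833334, 65.33184814453125) 7.678175608317058 15.46512222290039
T
110 201 (216.7776133219401, 232.32054392496744) 8.247870763142904 11.035291035970053
110 602 (204.71150716145834, 221.24955876668295) 24.34569549560547 32.45806630452474
110 318 (203.38106409708658, 220.88615036010742) 17.003143310546875 18.388500213623047
T
150 547 (204.3563715616862, 221.11512883504233) 22.924723307291668 31.060457865397137
150 331 (203.92950693766275, 220.78624979654947) 18.95547612508138 19.579912821451824
[ 0.48300004 -0.14268052  0.16395617] [ 0.4840576  -0.14103111  0.16343981] [ 0.48338946 -0.14202349  0.16436755] [ 0.48349447 -0.1419477   0.16383108]
[ 0.48327305 -0.14208984  0.11955268] [ 0.48388874 -0.14228065  0.11905852] [ 0.48387598 -0.14152694  0.11650861] [ 0.48372876 -0.14212106  0.11893081]
```

View pics/sp_crop.png

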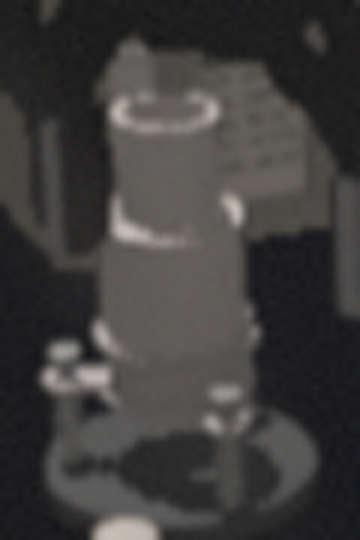

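```bash
python3 - <<'E'
import pickle; from h import *
g=lambda f:pickle.load(open(f,"rb"))
def tri(obs):
    A=np.zeros((3,3));b=np.zeros(3)
    for c,uv in obs:
        o,d=ray(c,uv);d/=np.linalg.norm(d);M=np.eye(3)-np.outer(d,d);A+=M;b+=M@o
    return np.linalg.solve(A,b)
S,W=g("scene_i.pkl"),g("wrist_i.pkl")
im=cv2.cvtColor(W["img"],cv2.COLOR_BGR2GRAY)[90:210,0:120];im=cv2.resize(im,None,fx=5,fy=5,interpolation=cv2.INTER_CUBIC)
for q in cv2.findContours(((im>235)*255).astype(np.uint8),cv2.RETR_CCOMP,cv2.CHAIN_APPROX_NONE)[0]:
    if len(q)>400: e=cv2.fitEllipse(q); p=((e[0][0]+.5)/5-.5,(e[0][1]+.5)/5-.5+90); print(p,np.array(e[1])/5,tri([(W,p),(S,(194/4-.5+180,222.5/4-.5+110))]))
print(tri([(W,(39.4,150.5)),(S,(194/4-.5+180,222.5/4-.5+110))]))
d=g("cams0.pkl")
print("S0",tri([(d["top"],(314,207.7)),(d["scene"],(337/3-.5+180,214/3-.5+140))]),"L0",tri([(d["top"],(370.9,205)),(d["scene"],(437.5/3-.5+180,262/3-.5+140))]))
E
```

```text
(38.940573120117186, 150.17590942382813) [65.15831909 78.35168457] [ 0.48372163 -0.14215928  0.12106765]
(37.33713989257812, 147.88995361328125) [42.1913269  46.47605591] [ 0.48476246 -0.1401908   0.12029233]
(82.64905395507813, 106.43807067871094) [33.39760132 35.1388092 ] [ 0.51044691 -0.13360343  0.09919006]
[ 0.48358855 -0.14251977  0.12114819]
S0 [ 0.51656344 -0.34011276  0.0697716 ] L0 [ 0.51460401 -0.44919546  0.0792526 ]
```

```bash
python3 - <<'E'
from cell import r
print(r.close_job())
E
```

```text
the job is handed in; nothing more can be done
None
```

The larger white sleeve is in the sprung cup and the smaller white sleeve is in its mouth, both upright. I handed the job in with the gripper open and well clear, at about 22 s of the 64 s allowed.

**Setting down:** each sleeve was lowered in steps of about 0.5 mm until it touched, then released. The highest vertical force I read was about 6 N on each. The small sleeve first touched off-centre, with about 3.4 N sideways. I lifted it 1 mm, shifted it about 1.3 mm, and the sideways force dropped to about zero.

**Last checks:**
- **Larger sleeve:** its rim measured 121 mm high, against about 120 mm expected.
- **Smaller sleeve:** its rim measured about 164 mm high, against about 161 mm from the task text and 163 mm from the cone dimensions. It may sit 1–3 mm high. It is centred over the larger sleeve to within about 0.5 mm, so it shows no visible tilt.
- **Disagreement:** a last estimate of the larger sleeve's rim, partly hidden by the smaller sleeve, gave 117–120 mm. I trusted the 121 mm reading taken before the smaller sleeve went in.
- **Cup:** the larger sleeve's rim showed in the same place in the scene picture before and after the smaller sleeve went in, so the cup is not pressed down.
- **Bystanders:** I did not handle the beaker, jar, vial or spanner. They look untouched in the pictures, but I did not re-measure their positions.

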